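# Hold the bench spring tester at its mark

### The arm

A 6-joint arm with a two-finger parallel gripper is mounted at the origin on the work surface. World frame = base frame: x ahead of the robot, y to its left, z up, the work surface at z = 0. Lengths are in mm, angles in degrees, forces in N, time in s.
With the tool pointing down it reaches from about 275 to 850 mm from the base axis. Payload 5.2 kg.
Tool frame: the origin (TCP) lies at the very end of the fingers, on their centre line; the grasp point (between the pads) lies ctrl.grip_point_offset behind it (ctrl.grip_point_offset is the distance from the TCP to the grasp point, in mm); z points along the fingers, x is the direction in which the jaws open and shut, and the axes are right-handed (so a half turn about z gives the same grasp; the last joint's range is limited). The gripper opens to 85 mm and grips with 20 to 120 N. Pads are 22 mm wide; open, the fingers measure 114 mm over their backs; the gripper's body (76 mm by 85 mm) begins 54 mm behind the grasp point. The pads swing forward as they close: fully open they stand 13 mm farther back than shut.
Start: joints at [58.568, 14.817, 87.949, -0, 77.235, -11.62], TCP at [186.401, 517.455, 231.31] pointing down, gripper open.
Joint ranges: [-179.93, 179.93], [-52.35, 119.4], [10.71, 147.94], [-69.91, 249.91], [12.55, 155.21], [-178.61, 178.61]. Speed limits (degrees/s): [147.25, 147.25, 180, 180, 180, 180].

### API

Orientations are given as [roll, pitch, yaw] about the fixed x, y, z axes, in that order (R = Rz(yaw) Ry(pitch) Rx(roll)).
In Python, from bench import sense, cams, ctrl gives the robot as it stands.
- The arm moves only by the tool arm_command, never from a script. Its arguments are lists of equal length, an entry for each row: "rotation": the turn, a rotation vector about the tool's x, y, z in degrees, a list of three; "travel": the shift along the tool's x, y, z in mm, a list of three; "jaw": the closure, from -1 (fully open) to 1 (shut). A call has 1 to 12 rows; each row is the pose to reach, as a shift and turn from the pose measured when the call began, along the tool's axes at that moment; what a row does not reach only later rows make up. A row lasts 1/8 s, in which the tool goes at most 62.5 mm and 10.7 degrees, less where a joint would pass 70% of its speed; a pose out of reach is approached as far as the arm can. A call with a gripper value outside its range is refused whole. The fingers move at their own pace and stop on an object; "squeeze" is the grip in N (left out, the last holds). Time passes only in rows, so rows that repeat a pose let the fingers close. It gives the time, the measured TCP pose, the force and the opening at its end, in the units of the state.
- sense(): the state, without advancing time (a new reading comes with each control period).
- cams.snapshot(name): name is "side" or "top"; returns the picture (384x512x3 uint8, red, green, blue); there is no depth.
- cams.camera_info(name): a dict with "mtx" (3x3 intrinsics, pixels), "pose" (4x4, takes a point from camera to world coordinates). Camera axes: x right, y down, z forward; pixel columns grow to the right and rows downward; lengths in mm; the calibration is good to about 2 mm. A picture is of the moment at which its call begins. camera_info takes no time and is no camera call.
- ctrl.hand_in(): hands the job in, once; it reports no verdict.
The state is a dict: "time": time; "qpos": joint angles; "qd": joint speeds; "effort": joint torques, N m; "position": TCP position; "tool_rot": TCP orientation; "ft_force": force on the tool from outside, world axes, zero at the start; "torque": the same for the moment, N m; "gripper_width": opening from 0.0 (shut) to 1.0 (fully open).
Only numpy, scipy, OpenCV 4.12 (cv2) and the standard library are available. Lean on these libraries where they do the work, as an engineer would, in place of code of your own. Each camera call takes 0.05 s, during which the arm holds its last target. There are 200 camera calls.

### The job

On the bench spring tester, press the small rocker lever on the side of the head fully down to free the slide, and leave it down. Then pull the slide out by its upright black handle until its pointer lines up with the marker on the edge of the plate, and finish still holding it there against its spring so that the dial can be read; leave the other things on the bench where they are.

Things in the scene. Friction and masses are not known exactly. Their poses are not given: they have to be found in the camera images.
- tester: Spring tester bolted to the bench: steel plate 400 x 120 x 12 mm. Origin on the bench; x = the way the slide pulls out, roughly to the robot's left; z up. Plate: x -205 to 195, y -60 to 60 mm. Grey box head: x -190 to -80, y -35 to 35, up to z = 78 mm, round dial on top (64 mm wide, centre x -138, top 95 mm). Place and yaw vary.
- catch (a joint): Rocker lever locking the slide, rad: 0 to 0.06 at the start (paddle up; a cross pin blocks the slide after about 5 mm), 0.5 = paddle fully down at its stop, slide free. Pivot pin parallel to the tester's y axis at tester x -100, z 58 mm. Stiff (about 1.5 N at the paddle), stays where it is left.
- paddle (a point): Top centre of the lever's aluminium paddle, 42 (tester x) x 36 x 6 mm, on the head's +y side, 22 mm outside it (tester y 57). At rest at x -180, z 118 mm, sloping 14 deg, its end away from the handle higher; goes down about 45 mm and 20 mm away from the handle, ending sloped 14 deg the other way.
- slide: The slide: aluminium block 70 x 50 x 36 mm with rod, pointer and handle; origin under the block's centre, 26 mm above the bench. It moves only along tester x, from 55 mm (at rest) to 150 mm (end stop). A spring pulls it back: 4.4 N at rest plus 1.1 N for every 10 mm out (about 13 N at the farthest mark). It springs back if let go.
- handle (a point): Upright black round handle of the slide, 24 mm diameter, 66 mm tall; this point is the centre of its foot, 62 mm above the bench, on the slide's block. At rest at tester x 55, y 0. Within 80 mm nothing fixed stands higher than its foot; the lever's front end, 90 mm towards the head, rises to 100 mm above the bench.
- pointer (a point): Tip of the slide's pointer, a 4 mm wide steel blade on the tester's -y side of the block, at the handle's tester x, 57 mm above the bench.
- mark (a point): Tip of the marker, a 4 mm wide upright steel blade on a small dark block at the plate's -y edge, 57 mm above the bench; axes as the tester's. 40 to 75 mm along x from the resting pointer, varying. The slide is at the mark when pointer and marker have the same tester x.
- screwdriver: Bystander, to be left alone: stubby screwdriver 110 mm long lying by the tester.
- collar: Bystander, to be left alone: loose steel collar, 40 mm across, 16 mm high, lying by the tester.
- jar: Bystander, to be left alone: small glass jar with steel cap, 54 mm across, 75 mm high, standing by the tester.
- jug: Bystander, to be left alone: closed grey jug, 100 x 170 mm, 215 mm high, right side of the bench.
- funnel: Bystander, to be left alone: stainless funnel standing mouth down, 116 mm across, 120 mm high, left side of the bench.
- scraper: Bystander, to be left alone: red ice scraper lying at the back of the bench.
- squeegee: Bystander, to be left alone: black plastic squeegee lying at the back left of the bench.

How it is judged:
By the outcome, as a careful person would: the job done as asked, in the order asked, and still so for the second after the job is handed in, while the arm keeps its last pose, push and grip.
It also fails if it takes over 48 s, if anything falls off the work surface, if the arm or the gripper's body presses on something with over 40 N, if the wrist force passes 120 N, or if a joint passes its speed limit or range.

## Working session

There is one attempt and no reset: what is moved stays moved. The work goes in short steps, Python scripts to look and compute and a tool call to move; the robot and the scene stay as the last step left them, time stands still between calls to the robot, and variables do not carry over. Pictures are saved under pics/ and viewed, about 8 in all and at most 12, crops included, and the job is handed in when it is done.

Besides the shell and the picture viewer there is one more tool, called after "Emit:" by a JSON object that holds its "name" and its "arguments", one argument or row to a line. arm_command: Moves the arm, as the interface text tells. Its arguments: {"type":"object","properties":{"rotation":{"type":"array","items":{"type":"array","items":{"type":"number"}}},"travel":{"type":"array","items":{"type":"array","items":{"type":"number"}}},"jaw":{"type":"array","items":{"type":"number"}},"squeeze":{"type":"number"}},"required":["rotation","travel","jaw"]}

```bash
ls; mkdir -p pics; python3 - <<'E'
from bench import sense,cams,ctrl
import cv2,numpy as np
for n in("top","side"):
    im=cams.snapshot(n); cv2.imwrite(f"pics/{n}0.png",im[:,:,::-1]); i=cams.camera_info(n); print(n,np.round(i["mtx"],1).tolist(),np.round(i["pose"],3).tolist())
print(sense(),ctrl.grip_point_offset)
E
python3 -c "
import cv2
for n in('top','side'):
    cv2.imwrite(f'pics/{n}0b.png',cv2.resize(cv2.imread(f'pics/{n}0.png'),(800,600),interpolation=cv2.INTER_CUBIC))"
```

```text
pics
top [[484.0, 0.0, 257.9], [0.0, 484.0, 192.4], [0.0, 0.0, 1.0]] [[-0.027, -0.985, 0.17, 375.465], [-0.999, 0.031, 0.024, -32.688], [-0.028, -0.169, -0.985, 1572.671], [0.0, 0.0, 0.0, 1.0]]
side [[353.5, 0.0, 253.2], [0.0, 353.5, 190.5], [0.0, 0.0, 1.0]] [[-0.915, -0.251, 0.317, 298.79], [-0.404, 0.553, -0.728, 753.866], [0.008, -0.794, -0.607, 743.638], [0.0, 0.0, 0.0, 1.0]]
{'time': 0.1, 'qpos': array([ 5.85653861e+01,  1.48568703e+01,  8.80048159e+01,  5.93401548e-05,
        7.72351419e+01, -1.16207305e+01]), 'qd': array([-0.08127641, -0.07222645, -0.20058593,  0.01100843, -0.00710841,
       -0.01554578]), 'effort': array([ 2.33622610e-03, -4.46970999e+01, -2.91247147e+01, -3.40515007e-04,
        6.26133231e-03,  2.73972512e-05]), 'position': array([186.16596887, 517.02937624, 230.54098504]), 'tool_rot': array([-1.79980439e+02,  9.48316760e-02,  7.01861196e+01]), 'ft_force': array([0.42993213, 0.16085147, 0.25152276]), 'torque': array([-0.00939924, -0.02574261, -0.02702729]), 'gripper_width': 1.0037438476635403} 18.700000000000003
```

View pics/top0b.png

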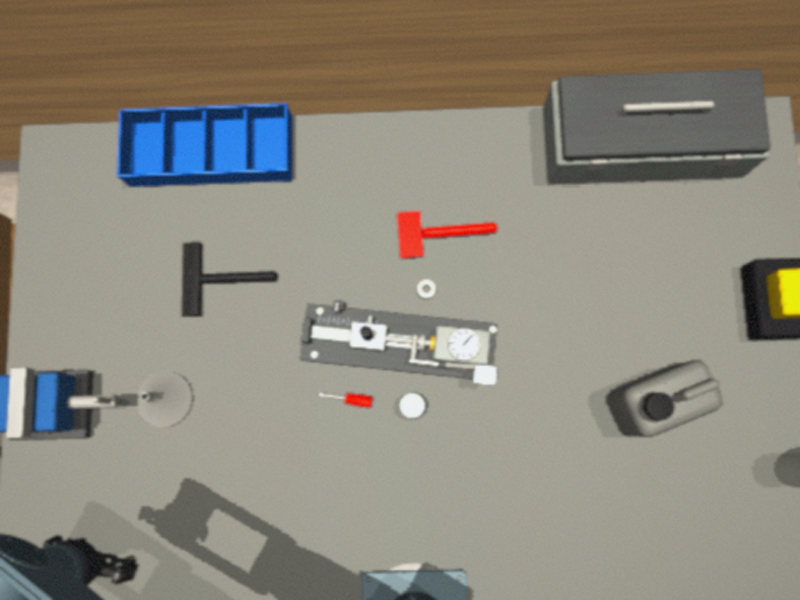

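View pics/side0b.png

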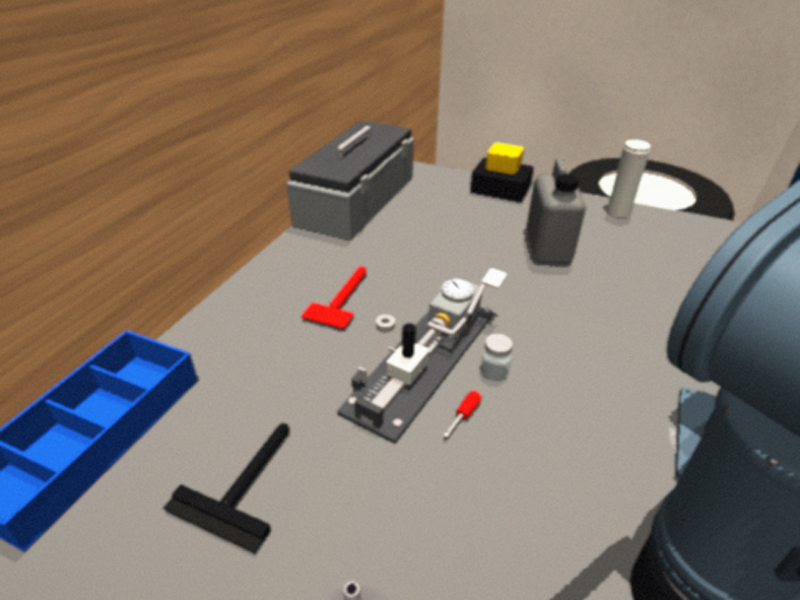

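The top view shows the tester at about (400,340) of 800x600, with its slide toward image left (+y). The paddle is the white square at (485,374), the handle at (367,332) and the marker block at (339,307). The jar (411,405) and screwdriver (347,400) lie on the robot's side. The side view shows the same layout.

```bash
python3 - <<'E'
import cv2,numpy as np
t=cv2.imread("pics/top0.png")[185:255,185:325]; s=cv2.imread("pics/side0.png")[165:285,210:330]
cv2.imwrite("pics/tc.png",cv2.resize(t,None,fx=5.7,fy=5.7,interpolation=cv2.INTER_CUBIC))
cv2.imwrite("pics/sc.png",cv2.resize(s,None,fx=5,fy=5,interpolation=cv2.INTER_CUBIC))
E
```

```text
(no output)
```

View pics/tc.png

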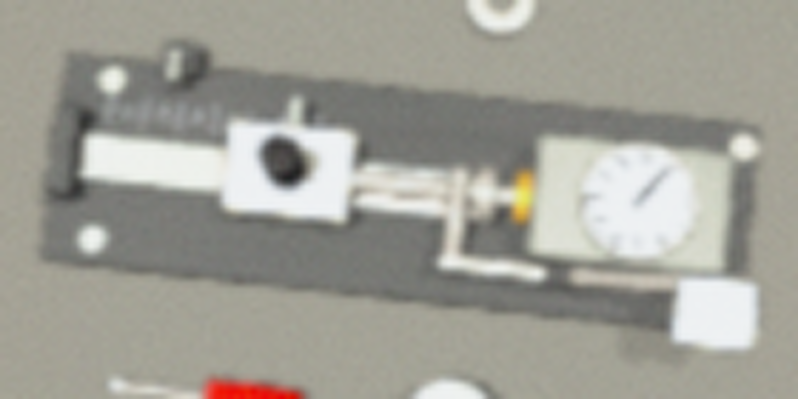

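View pics/sc.png

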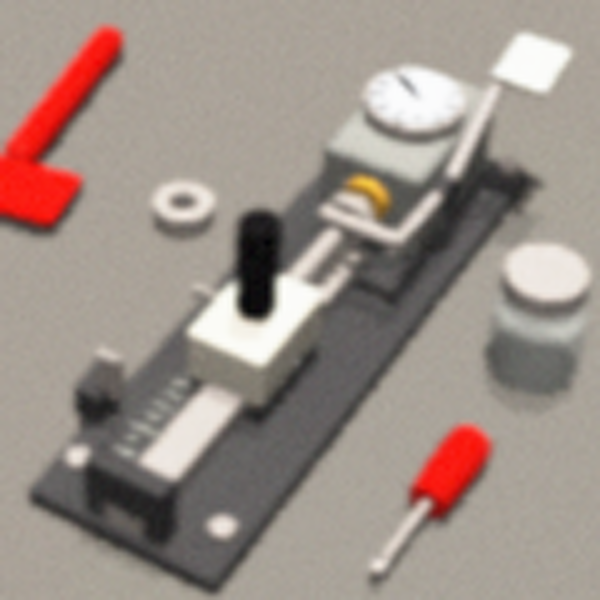

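```bash
cat > h.py <<'E'
from bench import sense,cams
import numpy as np
I={n:cams.camera_info(n) for n in("top","side")}
def ray(n,p):
    M=I[n]["pose"];d=M[:3,:3]@np.linalg.solve(I[n]["mtx"],[p[0],p[1],1]);return M[:3,3],d/np.linalg.norm(d)
def plane(n,p,z):
    o,d=ray(n,p);return o+d*(z-o[2])/d[2]
def tri(a,b):
    A=np.zeros((3,3));v=np.zeros(3);P=[]
    for n,p in(("top",a),("side",b)):
        o,d=ray(n,p);Q=np.eye(3)-np.outer(d,d);A+=Q;v+=Q@o;P.append((Q,o))
    x=np.linalg.solve(A,v);return x,[float(np.linalg.norm(Q@(x-o))) for Q,o in P]
tc=lambda p:((p[0]+.5)/5.7-.5+185,(p[1]+.5)/5.7-.5+185)
sc=lambda p:((p[0]+.5)/5-.5+210,(p[1]+.5)/5-.5+165)
E
python3 - <<'E'
from h import *
np.set_printoptions(precision=1,suppress=True)
A,B,C=[plane("top",tc(p),12) for p in((67,52),(40,260),(760,128))]
print(A,B,C,np.linalg.norm(A-B),np.linalg.norm(A-C),"yaw",np.degrees(np.arctan2(*(A-C)[[1,0]])))
for n,a,b,z in(("handletop",(283,160),(260,218),128),("dial",(638,200),(414,98),95),("paddle",(716,313),(533,62),118),("pointer",(297,98),(200,290),57),("mark",(182,60),(108,355),57)):
    print(n,*tri(tc(a),sc(b)),plane("top",tc(a),z)[:2],plane("side",sc(b),z)[:2])
for p in((35,497),(215,590)):print("side corner",plane("side",sc(p),12))
# robust plate estimate: yaw from long edges; tester origin
yaw=np.arctan2(*(A-C)[[1,0]]);ex=np.r_[np.cos(yaw),np.sin(yaw),0];ey=np.r_[-ex[1],ex[0],0]
for P,l in((A,(195,-60)),(B,(195,60)),(C,(-205,-60))):print("origin",P-l[0]*ex-l[1]*ey)
for n,a,z,l in(("dial",(638,200),95,(-138,0)),("paddle",(716,313),118,(-180,57)),("handle",(283,160),128,(55,0))):print("o",n,plane("top",tc(a),z)-l[0]*ex-l[1]*ey)
E
```

```text
[646.4 206.8  12. ] [526.9 222.8  12. ] [ 589.9 -188.9   12. ] 120.60754966072086 399.63560481373 yaw 81.87114059626096
handletop [566.8  75.4 125.9] [1.8149031651459608, 1.8149031651458174] [564.8  74.7] [567.7  77.9]
dial [ 542.4 -113.8   87.4] [0.030717129914065656, 0.03071712991411944] [ 541.6 -113.4] [ 539.6 -103.7]
paddle [ 478.8 -151.2  109.5] [0.044270424575511905, 0.04427042457558221] [ 478.2 -150.5] [ 476.5 -139.1]
pointer [607.5  71.3  55.4] [1.358585379518834, 1.358585379518768] [608.6  71.6] [605.4  72.7]
mark [632.8 136.   51.1] [0.22867907436907756, 0.22867907436882767] [632.  135.4] [629.7 141.2]
side corner [638.8 213.1  12. ]
side corner [526.2 229.5  12. ]
origin [559.5  22.2  12. ]
origin [558.7  21.3  12. ]
origin [559.5  22.6  12. ]
o dial [561.1  23.2  95. ]
o paddle [560.1  19.6 118. ]
o handle [557.   20.3 128. ]
```

```bash
cat >> h.py <<'E'
from scipy.spatial.transform import Rotation as Ro
YAW=81.9; O=np.array([559.5,21.8,0]); T=Ro.from_euler("z",YAW,degrees=True)
W=lambda p:O+T.apply(p)
def go(p):  # tester coords -> tool travel & rotation
    s=sense();R=Ro.from_euler("xyz",s["tool_rot"],degrees=True)
    G=T*Ro.from_euler("x",180,degrees=True)
    print("t",s["time"],"tester pos",np.round(T.inv().apply(s["position"]-O),1),"F",np.round(T.inv().apply(s["ft_force"]),1),"w",round(s["gripper_width"]*85,1))
    print("travel",np.round(R.inv().apply(W(p)-s["position"]),1),"rot",np.round((R.inv()*G).as_rotvec(degrees=True),2),"world",np.round(W(p),1))
E
python3 -c "
from h import *
go([-182,58,190])"
```

```text
t 0.1 tester pos [437.7 439.4 230.5] F [ 0.2 -0.4  0.3] w 85.3
travel [-529.3  499.3   41.2] rot [ -0.03   0.09 -11.71] world [ 476.4 -150.2  190. ]
```

Emit:
{"name": "arm_command", "arguments": {
  "rotation": [
    [0,0,-5],
    [0,0,-11.7],
    [0,0,-11.7],
    [0,0,-11.7],
    [0,0,-11.7],
    [0,0,-11.7],
    [0,0,-11.7],
    [0,0,-11.7],
    [0,0,-11.7],
    [0,0,-11.7],
    [0,0,-11.7],
    [0,0,-11.7]
  ],
  "travel": [
    [-40,38,0],
    [-84,80,0],
    [-128,120,0],
    [-172,163,0],
    [-216,204,0],
    [-260,245,0],
    [-304,287,0],
    [-348,328,5],
    [-392,370,12],
    [-436,411,20],
    [-480,453,30],
    [-529,499,41]
  ],
  "jaw": [1,1,1,1,1,1,1,1,1,1,1,1],
  "squeeze": 60
}}

```text
time: 1.6
position: [474.4, -146.7, 190.6]
tool_rot: [-180.0, 0.1, 81.9]
ft_force: [1.1, 0.3, 0.7]
gripper_width: -0.001
```

Emit:
{"name": "arm_command", "arguments": {
  "rotation": [
    [0,0,0],
    [0,0,0]
  ],
  "travel": [
    [0,0,0],
    [0,0,0]
  ],
  "jaw": [1,1]
}}

```text
time: 1.85
position: [473.7, -146.4, 189.9]
tool_rot: [-179.8, -0.0, 81.8]
ft_force: [0.2, 0.8, -0.8]
gripper_width: 0.001
```

```bash
python3 -c "
from h import *
go([-182,58,130])"
```

```text
t 1.85 tester pos [-178.6   61.2  189.9] F [ 0.8 -0.1 -0.8] w 0.0
travel [-3.4  3.4 59.9] rot [-0.16 -0.   -0.11] world [ 476.4 -150.2  130. ]
```

Emit:
{"name": "arm_command", "arguments": {
  "rotation": [
    [0,0,0],
    [0,0,0],
    [0,0,0],
    [0,0,0],
    [0,0,0],
    [0,0,0],
    [0,0,0],
    [0,0,0],
    [0,0,0],
    [0,0,0],
    [0,0,0],
    [0,0,0]
  ],
  "travel": [
    [-2,2,25],
    [-3,3,50],
    [-3,3,62],
    [-4,3,70],
    [-7,3,76],
    [-10,3,82],
    [-13,3,88],
    [-16,3,94],
    [-18,3,100],
    [-20,3,105],
    [-21,3,110],
    [-21,3,110]
  ],
  "jaw": [1,1,1,1,1,1,1,1,1,1,1,1]
}}

```text
time: 3.35
position: [473.1, -167.6, 79.4]
tool_rot: [-179.8, -0.0, 81.8]
ft_force: [0.2, 0.7, 0.3]
gripper_width: -0.002
```

```bash
python3 - <<'E'
from h import *
import cv2
go([-201,58,74])
t=cams.snapshot("top")[185:255,185:325,::-1];s=cams.snapshot("side")[135:255,240:360,::-1]
o=np.zeros((600,800,3),np.uint8);o[:240,:480]=cv2.resize(t,(480,240),interpolation=2);o[240:600,:360]=cv2.resize(s,(360,360),interpolation=2);cv2.imwrite("pics/p1.png",o)
E
```

```text
t 3.35 tester pos [-199.7   58.9   79.4] F [ 0.7 -0.1  0.3] w -0.1
travel [-1.3  0.9  5.4] rot [-0.21 -0.02 -0.11] world [ 473.8 -169.    74. ]
```

View pics/p1.png

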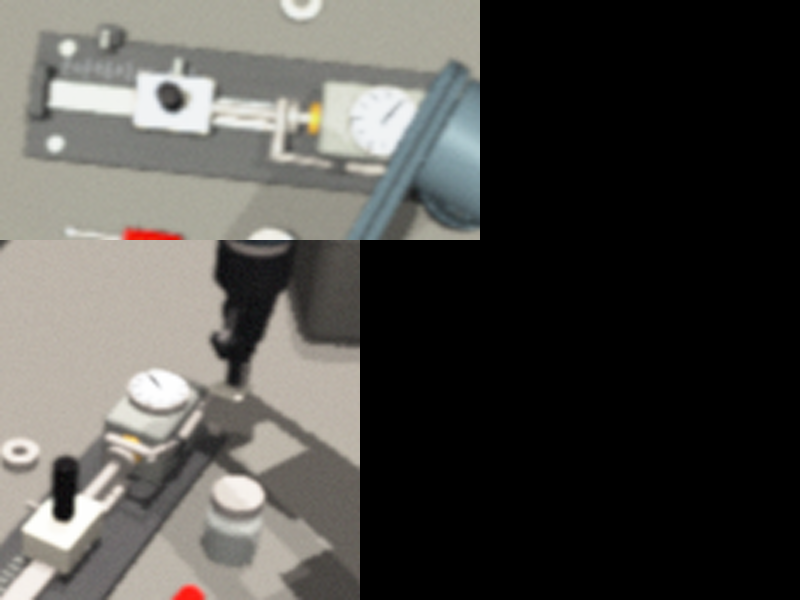

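The side crop shows the closed fingertips on the paddle (near 235,385), which has gone well down. There is no stop force yet, so I'll press on in small steps.

Emit:
{"name": "arm_command", "arguments": {
  "rotation": [
    [0,0,0],
    [0,0,0],
    [0,0,0]
  ],
  "travel": [
    [-1,0,3],
    [-1,0,5],
    [-1,0,5]
  ],
  "jaw": [1,1,1]
}}

```text
time: 3.82
position: [472.9, -168.4, 74.6]
tool_rot: [-179.8, -0.0, 81.8]
ft_force: [-1.0, -0.3, 0.9]
gripper_width: -0.005
```

Emit:
{"name": "arm_command", "arguments": {
  "rotation": [
    [0,0,0],
    [0,0,0]
  ],
  "travel": [
    [0,0,3],
    [0,0,3]
  ],
  "jaw": [1,1]
}}

```text
time: 4.08
position: [473.0, -168.6, 72.5]
tool_rot: [-179.8, 0.0, 81.8]
ft_force: [-3.1, 0.6, 8.5]
gripper_width: 0.003
```

Emit:
{"name": "arm_command", "arguments": {
  "rotation": [
    [0,0,0],
    [0,0,0],
    [0,0,0]
  ],
  "travel": [
    [0,0,2],
    [0,0,3],
    [0,0,3]
  ],
  "jaw": [1,1,1]
}}

```text
time: 4.45
position: [473.2, -168.8, 71.8]
tool_rot: [-179.9, 0.1, 81.8]
ft_force: [-6.2, 2.5, 23.1]
gripper_width: -0.006
```

Emit:
{"name": "arm_command", "arguments": {
  "rotation": [
    [0,0,0],
    [0,0,0],
    [0,0,0],
    [0,0,0],
    [0,0,0],
    [0,0,0],
    [0,0,0],
    [0,0,0],
    [0,0,0],
    [0,0,0]
  ],
  "travel": [
    [0,0,-15],
    [0,0,-55],
    [0,0,-110],
    [20,5,-140],
    [65,15,-140],
    [115,28,-140],
    [165,40,-140],
    [210,50,-140],
    [254,58,-140],
    [254,58,-140]
  ],
  "jaw": [1,1,1,1,-1,-1,-1,-1,-1,-1]
}}

```text
time: 5.7
position: [567.1, 77.5, 210.8]
tool_rot: [-179.8, 0.0, 82.1]
ft_force: [-0.4, -1.2, 0.1]
gripper_width: 0.998
```

```bash
python3 - <<'E'
from h import *
import cv2
go([55,0,160])
t=cams.snapshot("top")[185:255,185:325,::-1];s=cams.snapshot("side")[165:285,210:330,::-1]
o=np.zeros((600,800,3),np.uint8);o[:280,:560]=cv2.resize(t,(560,280),interpolation=2);o[280:600,:320]=cv2.resize(s[60:,:60],(320,320),interpolation=2);o[280:600,330:650]=cv2.resize(s[:60,60:],(320,320),interpolation=2);cv2.imwrite("pics/p2.png",o)
E
```

```text
t 5.7 tester pos [ 56.2   0.3 210.8] F [-1.2  0.3  0.1] w 84.8
travel [-1.2  0.4 50.8] rot [-0.16  0.01  0.17] world [567.2  76.3 160. ]
```

View pics/p2.png

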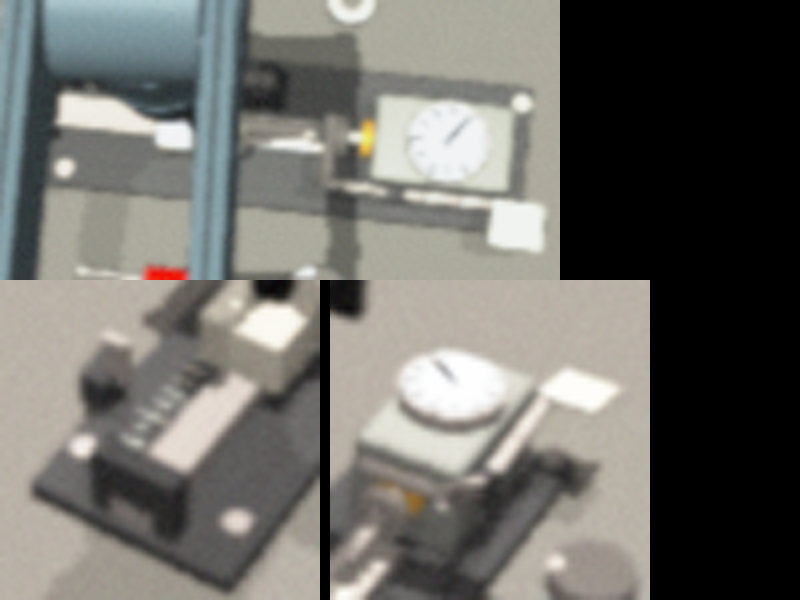

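The paddle shows as the white quad at (580,390) in the lower-right crop, well lower than before. I'll compare it numerically with the fully-down prediction.

```bash
python3 - <<'E'
from h import *
import cv2
def proj(n,p):
    M=I[n]["pose"];c=M[:3,:3].T@(p-M[:3,3]);q=I[n]["mtx"]@c;return q[:2]/q[2]
im=cams.snapshot("side");g=im[175:200,300:335].min(2)>185
n,l,s,c=cv2.connectedComponentsWithStats(g.astype(np.uint8));print([(s[i].tolist(),(c[i]+[300,175]).round(1).tolist()) for i in range(1,n) if s[i][4]>15])
for a in(0,.3,.4,.5):
    x,z=-80,60;p=[-100+x*np.cos(a)-z*np.sin(a),57,58+z*np.cos(a)+x*np.sin(a)];print(a,np.round(p),proj("side",W(p)).round(1),proj("top",W(p)).round(1))
E
```

```text
[([0, 5, 8, 9, 45], [302.7, 184.1]), ([0, 6, 25, 19, 125], [313.2, 187.3])]
0 [-180.   57.  118.] [316.6 175.3] [309.5 239.7]
0.3 [-194.   57.   92.] [317.5 180. ] [313.5 240.8]
0.4 [-197.   57.   82.] [317.5 182. ] [314.1 241.2]
0.5 [-199.   57.   72.] [317.4 184.2] [314.5 241.5]
```

Emit:
{"name": "arm_command", "arguments": {
  "rotation": [
    [0,0,0],
    [0,0,0],
    [0,0,0],
    [0,0,0],
    [0,0,0],
    [0,0,0]
  ],
  "travel": [
    [-1,0,30],
    [-1,0,60],
    [-1,0,85],
    [-1,0,110],
    [-1,0,132],
    [-1,0,132]
  ],
  "jaw": [-1,-1,-1,-1,-1,-1]
}}

```text
time: 6.6
position: [564.3, 71.5, 77.5]
tool_rot: [-179.6, 0.1, 81.7]
ft_force: [-0.1, -0.2, 0.2]
gripper_width: 1.0
```

Emit:
{"name": "arm_command", "arguments": {
  "rotation": [
    [0,0,0],
    [0,0,0],
    [0,0,0]
  ],
  "travel": [
    [5,2,1],
    [5,2,1],
    [5,2,1]
  ],
  "jaw": [-1,-1,-1]
}}

```text
time: 6.98
position: [567.5, 76.2, 77.3]
tool_rot: [-179.7, 0.1, 81.7]
ft_force: [0.6, 0.6, -0.0]
gripper_width: 1.001
```

Emit:
{"name": "arm_command", "arguments": {
  "rotation": [
    [0,0,0],
    [0,0,0],
    [0,0,0],
    [0,0,0],
    [0,0,0],
    [0,0,0],
    [0,0,0]
  ],
  "travel": [
    [0,0,0],
    [0,0,0],
    [0,0,0],
    [0,0,0],
    [0,0,0],
    [0,0,0],
    [0,0,0]
  ],
  "jaw": [0,0.3,1,1,1,1,1],
  "squeeze": 70
}}

```text
time: 7.85
position: [567.7, 77.8, 77.7]
tool_rot: [-179.7, -0.0, 81.7]
ft_force: [0.2, 5.4, 2.4]
gripper_width: 0.262
```

```bash
python3 -c "
from h import *
go([55,0,76])"
```

```text
t 7.85 tester pos [56.6 -0.3 77.7] F [5.4 0.6 2.4] w 22.3
travel [-1.6 -0.2  1.7] rot [-0.29 -0.02 -0.17] world [567.2  76.3  76. ]
```

Emit:
{"name": "arm_command", "arguments": {
  "rotation": [
    [0,0,0],
    [0,0,0],
    [0,0,0],
    [0,0,0],
    [0,0,0],
    [0,0,0],
    [0,0,0],
    [0,0,0],
    [0,0,0],
    [0,0,0]
  ],
  "travel": [
    [3,0,0],
    [8,0,0],
    [15,0,0],
    [23,0,0],
    [31,0,0],
    [39,0,0],
    [47,0,0],
    [54,0,0],
    [57,0,0],
    [57,0,0]
  ],
  "jaw": [1,1,1,1,1,1,1,1,1,1]
}}

```text
time: 9.1
position: [575.2, 132.1, 77.7]
tool_rot: [-179.6, 0.2, 81.7]
ft_force: [-3.3, -10.2, 3.1]
gripper_width: 0.266
```

```bash
python3 - <<'E'
from h import *
import cv2
go([121,0,77])
t=cams.snapshot("top");s=cams.snapshot("side");cv2.imwrite("pics/top3.png",t[:,:,::-1]);cv2.imwrite("pics/side3.png",s[:,:,::-1])
o=np.zeros((600,800,3),np.uint8);o[:,:400]=cv2.resize(t[185:245,180:220,::-1],(400,600),interpolation=2);o[:,400:]=cv2.resize(s[210:270,215:255,::-1],(400,600),interpolation=2);cv2.imwrite("pics/p3.png",o)
E
```

```text
t 9.1 tester pos [ 1.114e+02 -1.000e-01  7.770e+01] F [-10.6   1.9   3.1] w 22.6
travel [ 9.6 -0.1  0.7] rot [-0.37  0.2  -0.15] world [576.5 141.6  77. ]
```

View pics/p3.png

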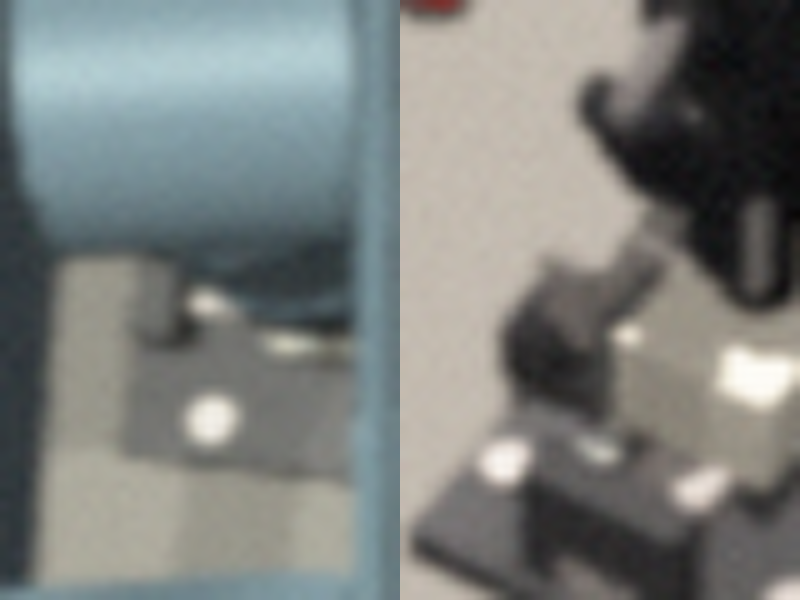

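The side crop shows the pointer blade coming out of the block near (650,240) with its end close to the marker at (580,290), a few mm short of it. I'll zoom the unobstructed first images to refine the mark.

```bash
python3 - <<'E'
import cv2,numpy as np
t=cv2.imread("pics/top0.png")[190:210,208:248];s=cv2.imread("pics/side0.png")[216:248,220:260]
o=np.zeros((600,800,3),np.uint8)
f=lambda a:cv2.convertScaleAbs(a,alpha=1.0)
o[:280,:560]=cv2.resize(t,(560,280),interpolation=2);o[280:600,:400]=cv2.resize(s,(400,320),interpolation=2)
s3=cv2.imread("pics/side3.png")[226:258,220:260];o[280:600,400:]=cv2.resize(s3,(400,320),interpolation=2)
cv2.imwrite("pics/p4.png",o)
E
```

```text
(no output)
```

View pics/p4.png

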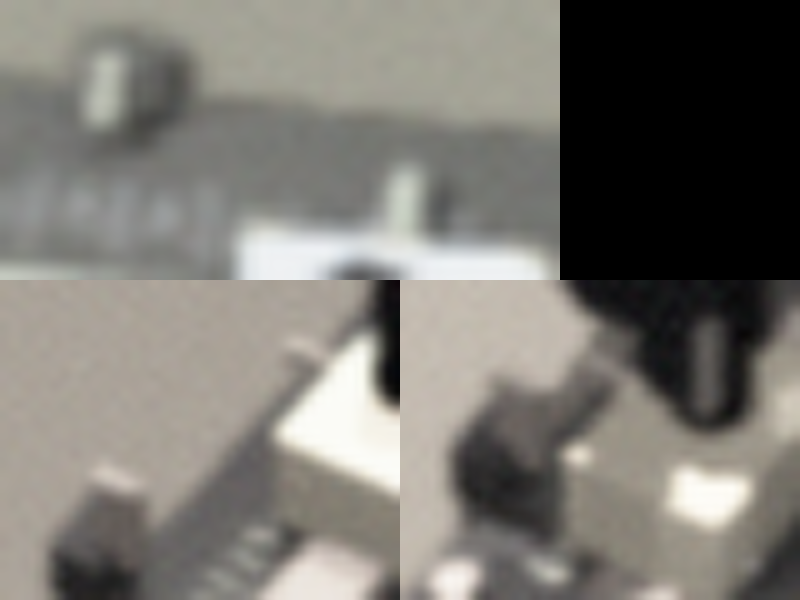

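Zoomed, the marker's top strip is centred at (105,92) in the top view and (118,478) in the side view. The pointer's is at (404,195) and (303,353). I'll cast both at z = 57.

```bash
python3 - <<'E'
from h import *
import cv2
a=lambda x,y:(208+(x+.5)/14-.5,190+(y+.5)/14-.5)
b=lambda x,y:(220+(x+.5)/10-.5,216+(y-280+.5)/10-.5)
L=lambda P:np.round(T.inv().apply(P-O),1)
for n,p in(("top",[a(105,92),a(404,195)]),("side",[b(118,478),b(303,353)])):
    m,q=[L(plane(n,k,57)) for k in p];print(n,"mark",m,"ptr",q,"dx",m[0]-q[0])
print("tri",L(tri(a(105,92),b(118,478))[0]),L(tri(a(404,195),b(303,353))[0]))
# subpixel strip profile in top0: brightest column on rows through each blade
g=cv2.imread("pics/top0.png").astype(int).min(2)
print(g[191:202,211:223]);print(g[200:208,232:244])
# and in side, current expected pixel positions
M=I["side"]["pose"]
for x in(109.8,121.5):
    c=M[:3,:3].T@(W([x,-38,57])-M[:3,3]);q=I["side"]["mtx"]@c;print(x,q[:2]/q[2])
E
```

```text
top mark [127.  -52.1  57. ] ptr [ 56.5 -36.1  57. ] dx 70.5
side mark [127.1 -52.9  57. ] ptr [ 57.4 -37.1  57. ] dx 69.69999999999999
tri [127.2 -52.4  57.2] [ 56.8 -36.8  56.5]
[[151 150 146 145 141 139 139 140 144 149 150 152]
 [150 146 139 130 124 120 116 128 129 139 145 148]
 [150 145 133 130 138 134 116 110 113 116 128 143]
 [145 138 134 147 172 158 120 107  96  89 104 134]
 [129 131 126 147 176 151 109  98  92  77  98 130]
 [117 116 123 155 175 145 100  96  88  77  97 125]
 [116 108 119 163 175 142  97  88  80  81  96 108]
 [116 111 114 148 155 118  80  69  72  86 102 111]
 [118 117 113 116 107  94  75  75  93 108 114 120]
 [117 114 112 105  95  92  88  89 107 116 120 119]
 [123 118 115 108 106 109 111 113 113 117 118 119]]
[[114 112 113 112 116 116 114 113 109 114 110 110]
 [113 117 115 118 130 133 119 112 114 113 113 112]
 [116 115 118 130 167 166 130 109 110 116 113 109]
 [120 117 119 147 191 181 126  96 101 111 112 115]
 [119 118 125 156 194 178 119  88 102 113 114 115]
 [119 126 144 169 195 174 119  93 120 126 118 110]
 [165 167 182 190 196 175 133 110 130 133 122 117]
 [220 215 218 219 218 214 193 170 171 170 166 165]]
109.8 [239.39046537 233.64383535]
121.5 [237.01389428 236.18865942]
```

Emit:
{"name": "arm_command", "arguments": {
  "rotation": [
    [0,0,0],
    [0,0,0],
    [0,0,0],
    [0,0,0],
    [0,0,0]
  ],
  "travel": [
    [5,0,0],
    [10,0,0],
    [14,0,0],
    [16,0,0],
    [16,0,0]
  ],
  "jaw": [1,1,1,1,1]
}}

```text
time: 9.82
position: [577.0, 145.2, 77.7]
tool_rot: [-179.6, 0.4, 81.7]
ft_force: [-3.3, -10.5, 3.0]
gripper_width: 0.264
```

```bash
python3 - <<'E'
from h import *
import cv2
go([127,0,77.7])
t=cams.snapshot("top");s=cams.snapshot("side");cv2.imwrite("pics/top4.png",t[:,:,::-1]);cv2.imwrite("pics/side4.png",s[:,:,::-1])
o=np.zeros((600,800,3),np.uint8);o[:400,:400]=cv2.resize(t[200:225,190:215,::-1],(400,400),interpolation=2)
c=np.clip((s[226:256,215:245,::-1].astype(float)-20)*1.6,0,255).astype(np.uint8);o[:400,400:]=cv2.resize(c,(400,400),interpolation=2);cv2.imwrite("pics/p5.png",o)
go([127,0,77.7])
E
```

```text
t 9.825 tester pos [1.246e+02 1.000e-01 7.770e+01] F [-10.9   1.8   3. ] w 22.4
travel [ 2.4  0.  -0. ] rot [-0.44  0.43 -0.17] world [577.4 147.5  77.7]
t 9.925 tester pos [124.5   0.   77.7] F [-11.4   1.5   4.1] w 22.7
travel [2.5 0.  0. ] rot [-0.43  0.44 -0.17] world [577.4 147.5  77.7]
```

View pics/p5.png

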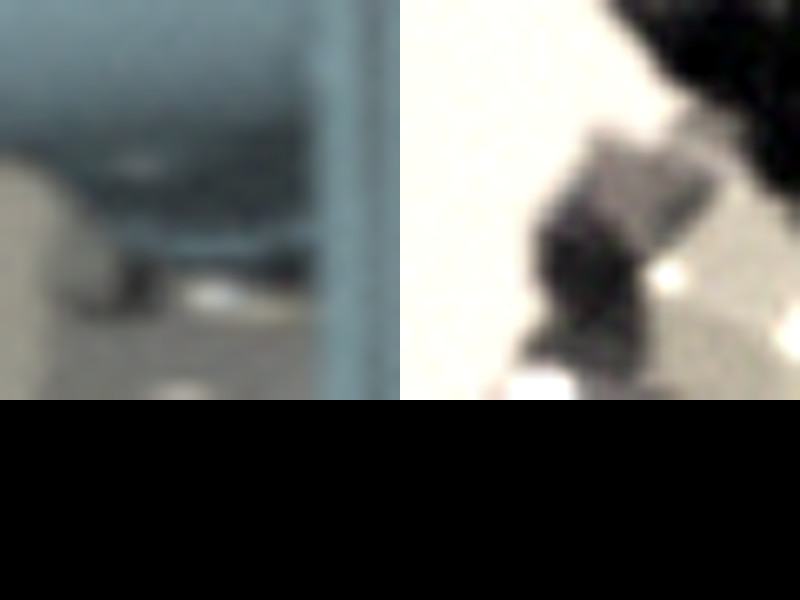

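The right crop shows the block's bright front-left corner at (665,270). The pointer itself is in shadow in front of the marker blade at (640,190). I'll use that corner as an independent measure of slide travel, and make the last move.

Emit:
{"name": "arm_command", "arguments": {
  "rotation": [
    [0,0,0],
    [0,0,0],
    [0,0,0],
    [0,0,0]
  ],
  "travel": [
    [2,0,0],
    [3,0,0],
    [3,0,0],
    [3,0,0]
  ],
  "jaw": [1,1,1,1]
}}

```text
time: 10.42
position: [577.0, 145.5, 77.7]
tool_rot: [-179.5, 0.7, 81.7]
ft_force: [-3.5, -11.1, 3.3]
gripper_width: 0.263
```

```bash
python3 - <<'E'
from h import *
import cv2
go([127,0,77.7])
L=lambda P:np.round(T.inv().apply(P-O),1)
s0=cv2.imread("pics/side0.png")[:,:,::-1];s=cams.snapshot("side");cv2.imwrite("pics/side5.png",s[:,:,::-1])
print("corner0",L(plane("side",(247.05,230.75),62)),"at124.5",L(plane("side",(234.4,245.8),62)))
o=np.zeros((600,800,3),np.uint8)
o[:,:400]=cv2.resize(s0[222:252,238:258,::-1],(400,600),interpolation=2)
o[:,400:]=cv2.resize(np.clip(s[232:262,225:245,::-1].astype(float)*1.3,0,255).astype(np.uint8),(400,600),interpolation=2);cv2.imwrite("pics/p6.png",o)
E
```

```text
t 10.425 tester pos [1.249e+02 1.000e-01 7.770e+01] F [-11.5   1.9   3.3] w 22.3
travel [2.1 0.1 0. ] rot [-0.49  0.65 -0.2 ] world [577.4 147.5  77.7]
corner0 [ 93.2 -23.5  62. ] at124.5 [158.9 -20.9  62. ]
```

View pics/p6.png

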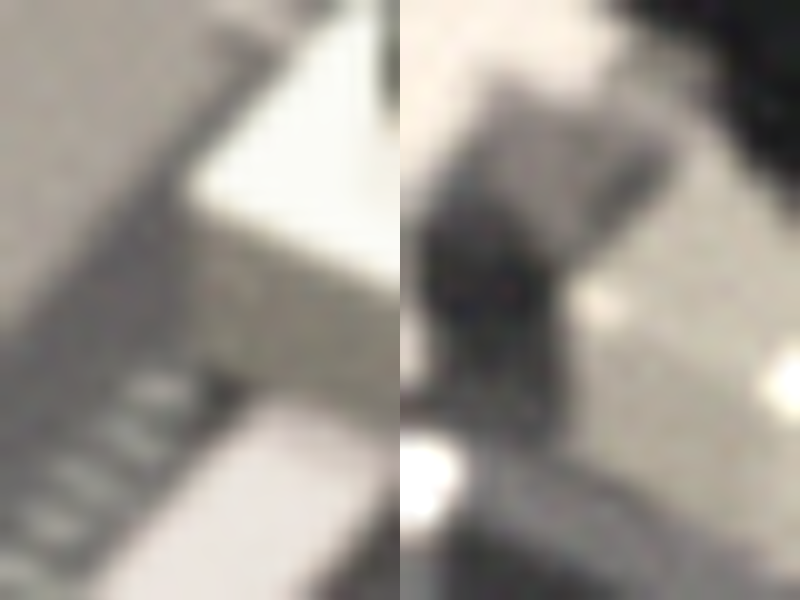

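The left crop shows the rest corner at (188,185). The right crop shows the present corner at (572,280), with the block not yet at the marker. Under the spring load the arm settles about 2.6 mm short of its command, so I'll allow for that.

Emit:
{"name": "arm_command", "arguments": {
  "rotation": [
    [0,0.6,0],
    [0,0.6,0],
    [0,0.6,0],
    [0,0.6,0],
    [0,0.6,0]
  ],
  "travel": [
    [3,0,0],
    [4.7,0,0],
    [4.7,0,0],
    [4.7,0,0],
    [4.7,0,0]
  ],
  "jaw": [1,1,1,1,1]
}}

```text
time: 11.1
position: [577.3, 147.2, 77.7]
tool_rot: [-179.5, 0.3, 81.7]
ft_force: [-2.8, -12.0, 4.0]
gripper_width: 0.264
```

```bash
python3 - <<'E'
from h import *
import cv2
go([127,0,77.7])
L=lambda P:np.round(T.inv().apply(P-O),1)
print("corner at124.9",L(plane("side",(233.1,245.5),62)), "rest",L(plane("side",(247,230.8),62)))
t=cams.snapshot("top");s=cams.snapshot("side");cv2.imwrite("pics/side6.png",s[:,:,::-1])
o=np.zeros((600,800,3),np.uint8)
c=np.clip((s[222:252,220:250,::-1].astype(float)-40)*2.2,0,255).astype(np.uint8)
o[:,:600]=cv2.resize(c,(600,600),interpolation=2);cv2.imwrite("pics/p7.png",o)
go([127,0,77.7])
E
```

```text
t 11.1 tester pos [1.266e+02 1.000e-01 7.770e+01] F [-12.2   1.1   4. ] w 22.5
travel [0.4 0.1 0. ] rot [-0.54  0.31 -0.21] world [577.4 147.5  77.7]
corner at124.9 [159.8 -24.4  62. ] rest [ 93.5 -23.5  62. ]
t 11.2 tester pos [1.266e+02 1.000e-01 7.770e+01] F [-11.3   0.5   3.7] w 22.6
travel [0.4 0.1 0. ] rot [-0.54  0.31 -0.21] world [577.4 147.5  77.7]
```

View pics/p7.png

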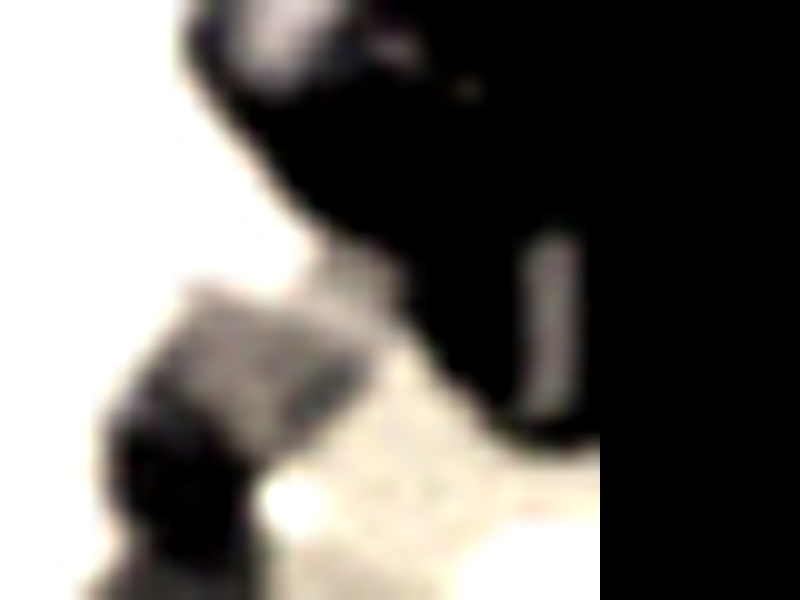

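In the contrast-stretched crop the pale pointer strip (310,300)-(380,335) runs in line with the marker's top edge from (195,290). I'll measure the block's left vertical edge to sub-pixel at rest and now, as a check on slip in the grip.

```bash
python3 - <<'E'
from h import *
import cv2
def planey(p,y):
    o,d=ray("side",p);o=T.inv().apply(o-O);d=T.inv().apply(d);return o+d*(y-o[1])/d[1]
for f,r0,c0 in(("side0",233,242),("side3",242,231),("side4",245,228),("side6",246,227)):
    g=cv2.imread(f"pics/{f}.png").astype(float).mean(2);X=[]
    for r in range(r0,r0+8):
        v=g[r,c0:c0+11];d=np.diff(v);k=int(np.argmax(d));lo,hi=max(k-1,0),min(k+2,len(d));w=np.clip(d[lo:hi],0,None)
        u=c0+.5+(w*np.arange(lo,hi)).sum()/w.sum();q=planey((u,r),-25);X.append((round(u,1),round(q[0],1),round(q[2])))
    print(f,X,"median",np.median([x[1] for x in X]))
g=cv2.imread("pics/side6.png").mean(2).astype(int);print(g[232:242,226:244])
g=cv2.imread("pics/side0.png").mean(2).astype(int);print(g[232:242,226:238])
E
```

```text
side0 [(np.float64(250.6), np.float64(72.6), 36), (np.float64(251.1), np.float64(69.9), 29), (np.float64(247.4), np.float64(89.2), 42), (np.float64(247.0), np.float64(91.5), 40), (np.float64(247.2), np.float64(90.5), 35), (np.float64(247.4), np.float64(89.6), 30), (np.float64(246.5), np.float64(94.0), 30), (np.float64(244.1), np.float64(106.2), 36)] median 90.05
side3 [(np.float64(236.3), np.float64(144.0), 61), (np.float64(235.8), np.float64(146.3), 59), (np.float64(235.9), np.float64(146.2), 55), (np.float64(235.7), np.float64(147.0), 52), (np.float64(235.8), np.float64(147.1), 49), (np.float64(236.1), np.float64(145.7), 43), (np.float64(235.7), np.float64(147.6), 41), (np.float64(235.6), np.float64(148.2), 38)] median 146.65
side4 [(np.float64(233.4), np.float64(157.7), 62), (np.float64(233.1), np.float64(159.1), 59), (np.float64(232.8), np.float64(160.9), 57), (np.float64(232.7), np.float64(161.1), 53), (np.float64(233.2), np.float64(159.2), 48), (np.float64(233.2), np.float64(159.3), 44), (np.float64(233.3), np.float64(158.9), 40), (np.float64(233.3), np.float64(159.1), 36)] med
[... 956 characters left out ...]
2  94  99 102 113 128 121  69  30  26]
 [138  96  79  87  97  99  98  91  92  87  80  86 110 142 142 102  50  31]
 [115  73  65  81  91  95 101  97  86  75  75  87 117 141 144 126  96  64]]
[[161 160 162 161 159 163 164 159 159 162 158 161]
 [163 158 162 164 166 163 160 159 162 162 161 161]
 [164 164 164 171 183 172 164 163 159 163 162 163]
 [162 163 165 182 197 195 186 172 165 160 162 164]
 [160 161 153 149 163 178 190 182 168 161 161 161]
 [159 156 137 120 114 127 139 140 144 156 160 156]
 [158 142 120 104  96  94 100 106 122 151 155 141]
 [146 127 105  96  96  94  94  94 119 145 144 121]
 [129 109  98  94  97  91  94  92 110 131 118 110]
 [109  99  96  95  92  91  94  94 101 108 107 101]]
```

The block edge puts the slide at 126.6, the same as the TCP, so there is no slip. The marker is at 127.0-127.2, and the ridge lines in the pixels also say about 0.5 mm short. One small trim: about 0.5 mm plus the 3 mm load offset.

Emit:
{"name": "arm_command", "arguments": {
  "rotation": [
    [0,0.4,0],
    [0,0.4,0],
    [0,0.4,0],
    [0,0.4,0],
    [0,0.4,0],
    [0,0.4,0]
  ],
  "travel": [
    [3.5,0,0],
    [3.5,0,0],
    [3.5,0,0],
    [3.5,0,0],
    [3.5,0,0],
    [3.5,0,0]
  ],
  "jaw": [1,1,1,1,1,1]
}}

```text
time: 11.95
position: [577.3, 147.5, 77.7]
tool_rot: [-179.4, 0.2, 81.7]
ft_force: [-3.0, -11.3, 4.0]
gripper_width: 0.266
```

```bash
python3 - <<'E'
from h import *
import cv2
go([127,0,77.7])
s=cams.snapshot("side");print(s.mean(2).astype(int)[232:242,226:240])
im=s[175:200,305:335].min(2)>170
m=cv2.moments(im.astype(np.uint8));print("paddle blob",305+m["m10"]/m["m00"],175+m["m01"]/m["m00"],m["m00"])
o=cv2.resize(cams.snapshot("side")[135:285,180:360,::-1],(720,600),interpolation=2);cv2.imwrite("pics/p8.png",o)
go([127,0,77.7])
E
```

```text
t 11.95 tester pos [1.27e+02 1.00e-01 7.77e+01] F [-11.6   1.4   4. ] w 22.6
travel [0.  0.1 0. ] rot [-0.59  0.19 -0.21] world [577.4 147.5  77.7]
[[187 187 186 185 187 185 179 155 107  62  33  21  23  20]
 [184 186 188 187 187 184 185 179 155 118  68  46  34  31]
 [186 184 187 179 180 180 185 184 174 144  99  83  70  47]
 [185 183 171 161 158 170 175 177 163 130 106  99  91  77]
 [182 182 165 136 129 138 150 156 149 128 117 106  97  85]
 [183 177 156 123 107 114 118 122 124 129 130 130 111  86]
 [182 165 128 103  99  99 102  97 101 112 123 125 127 106]
 [166 135  95  91  95 101  98  95  95  97 102 111 117 120]
 [137  97  74  86  98 100 100  92  89  89  83  89 113 142]
 [111  79  68  81  92  96  99  92  85  81  72  90 118 140]]
paddle blob 320.5748502994012 186.0239520958084 668.0
t 12.05 tester pos [1.27e+02 1.00e-01 7.77e+01] F [-12.3   0.7   3.1] w 22.4
travel [0.  0.1 0. ] rot [-0.59  0.19 -0.21] world [577.4 147.5  77.7]
```

View pics/p8.png

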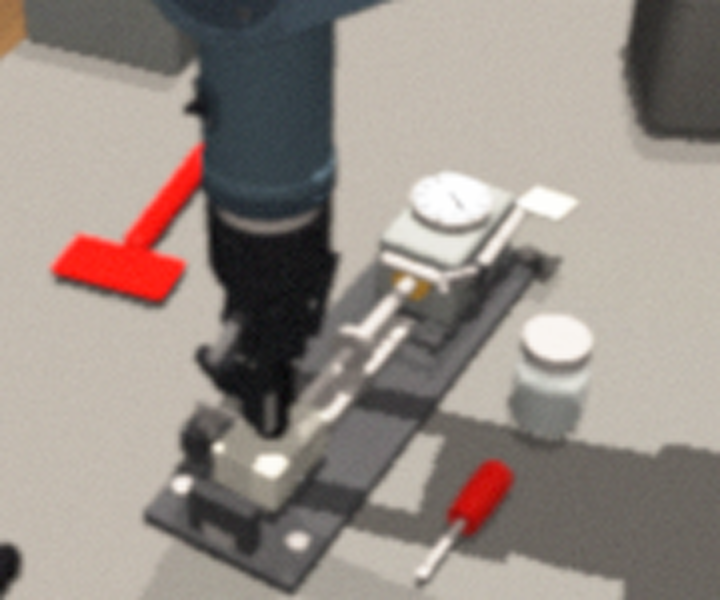

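The picture shows the paddle still down at (548,202), the dial needle turned, and the handle held with the slide at the marker. The jar and screwdriver are where they were. Readings are steady, so I'll hand in.

```bash
python3 -c "
from bench import ctrl,sense
print(ctrl.hand_in());print(sense()['position'],sense()['ft_force'])"
```

```text
the job is handed in; nothing more can be done
None
the job is handed in; nothing more can be done
```

I pressed the rocker lever down to its stop and left it down. I then pulled the slide out by its handle to the marker, and handed the job in at about 12 s with the arm still holding it there against the spring.

**Lever:** it met a hard stop at about 23 N. In the later side pictures the paddle sits where it should when fully down, to within about 1.5 pixels.

**Slide position:** the arm reads 127.0 mm along the tester. I measured the marker at 127.0–127.2 mm from the two cameras. Travel was 70.4 mm against a measured 70 mm from resting pointer to marker.

**Grip:** at 126.6 mm, the sub-pixel measurement of the block's edge gave the same value as the arm, so the handle had not slipped. I then trimmed about 0.4 mm further. The pull stays steady at about 12 N, as expected from the spring.

**Checks that disagreed or fell short:**
- My first estimate of the marker distance was about 66.5 mm, because I had picked the wrong points; I replaced it.
- A rough reading of the block's corner gave about 2 mm less travel than the arm, but the sub-pixel edge measurement did not bear that out.
- The pointer is in the gripper's shadow, so I could only check its alignment by eye to about 1 mm.

The jar and screwdriver look undisturbed in the last picture. I did not check the other bystanders one by one, but the arm stayed well clear of them.

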